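# Release the ratchet and lower the board press

## Task

The little board press on the bench is locked open by its ratchet. Without gripping or lifting anything, press the pawl's thumb plate right down until the pawl is free of the teeth (it stays there by itself), then push the arm's crossbar down past the teeth until the foot rests on the circuit board. Leave the pawl released, the arm down and the board in its nest, and do not disturb the things lying around.

Things in the scene. Friction and masses are not known exactly. Their poses are not given: they have to be found in the camera images.
- press: Board press fixed to the bench: aluminium base 100 x 270 x 12 mm, origin at its underside's centre. Its x axis runs along both hinge axes; the arm reaches towards +y, the pawl's tail towards -y, both in the plane x = 0; z is up. The board's nest, a black block, is centred at y 92 mm. Steel bearing cheeks reach z 83 mm (y -25 to 25 mm) and z 102 mm (y -84 to -60 mm), x within 22 mm.
- wheel_axis (a point): Point on the arm's hinge axis in the plane of the arm, 58 mm above the bench, above the press's origin. The toothed wheel (42 mm radius over the teeth) turns about it with the arm.
- pawl_axis (a point): Point on the pawl's hinge axis in the plane of the pawl, 90 mm above the bench, 72 mm from wheel_axis towards the press's -y. The pawl's hook reaches over the toothed wheel, up to z 115 mm engaged and 140 mm released.
- press_arm (a joint): Hinge of the steel arm (140 mm from its axis to its crossbar), in rad: 0 = fully raised, 0.90 rad (52 deg) above level; grows as the arm goes down; 0.90 = level, its stop. The foot (a small beam with two rubber-tipped pins) meets the board at about 0.89. It starts raised between 0.04 and 0.20; with the pawl engaged the first tooth stops it at 0.27 to 0.34. Once freed it is stiff by friction: it stays where left; 2 to 4 N down on the crossbar moves it.
- ratchet_pawl (a joint): Hinge of the pawl, in rad: 0 = engaged with the teeth; grows as the thumb plate is pressed down; its hook is clear of the teeth from about 0.12; the stop is at 0.36. Friction only, no spring: it stays where it is left; about 3 N on the thumb plate moves it.
- thumb_plate (a point): Centre of the upper face of the pawl's thumb plate: a dark steel plate 32 mm (along the press's x) x 28 x 5 mm with fine ribs at the tail of the pawl, 58 mm from the pawl's axis, about 100 mm above the bench when engaged. Pressed down to the stop it comes down about 21 mm and tilts 0.36 rad.
- crossbar (a point): Centre of the black round crossbar at the arm's end: 16 mm diameter, 70 mm long along the press's x axis, 140 mm from the arm's axis. It moves on a circle about that axis in the press's y-z plane: about 145 to 165 mm above the bench at the start, 58 mm with the arm level.
- board_mid (a point): Green circuit board 45 x 60 x 10 mm, loose in the nest under the arm; the point is its centre, 5 mm above its underside. It is only to be pressed by the foot.
- wick_tin: Bystander: open round tin, 52 mm diameter, 17 mm high; origin at the centre of its underside.
- spool: Bystander: solder spool standing on its flange, 55 mm diameter, 38 mm high; origin at the centre of its underside.
- clip: Bystander: crocodile clip, 12 x 50 x 11 mm; origin at the centre of its underside.
- brass_tin: Bystander: tin with brass wool, 61 mm diameter, 26 mm high; origin at the centre of its underside.
- driver: Bystander: small screwdriver, 16 x 106 x 17 mm; origin at the centre of its underside.
- kit: Bystander: small pale circuit board, 34 x 46 x 10 mm; origin at the centre of its underside.
- snips: Bystander: side cutters, 40 x 115 x 11 mm; origin at the centre of its underside.
- board: The same circuit board; origin at the centre of its underside.

How it is judged (in metres and radians):
On the way, in this order (a step that is already met when the one before it is completed fails the run):
1. the pawl is pressed well clear of the teeth while the arm is still up (value of joint ratchet_pawl above 0.25 rad and value of joint press_arm below 0.38 rad), for 0.2 s.
2. the arm is pushed down past its teeth with the pawl free (value of joint press_arm above 0.84 rad and value of joint ratchet_pawl above 0.2 rad), for 0.2 s.
At the end, for the whole second after the job is handed in: The arm is down with its foot on the board (joint above 0.84 rad of 0.90) and at rest, the pawl is still released (above 0.20 rad), the board is in its nest within 6 mm of where it lay (all of step 2 and value of joint press_arm below 0.93 rad and velocity of joint press_arm between -0.05 and 0.05 rad/s and distance of board_mid from where it was at the start of the episode below 0.006 m and linear speed of board below 0.02 m/s); the robot touches nothing.
It fails at once if the arm is forced past its teeth with the pawl engaged (value of joint press_arm above 0.45 rad and value of joint ratchet_pawl below 0.1 rad).
It fails at once if the board is lifted or shifted out of its nest (distance of board_mid from where it was at the start of the episode above 0.012 m).
It fails at once if a bystander is moved more than 20 mm (distance of any of wick_tin, spool, clip, brass_tin, driver, kit, snips from where it was at the start of the episode above 0.02 m).
It also fails if it takes over 45 s, if anything falls off the work surface, if the arm or the gripper's body presses on something with over 40 N, if the wrist force passes 120 N, or if a joint passes its speed limit or range.

## Robot

A 6-joint arm with a two-finger parallel gripper is mounted at the origin on a cart in front of the work surface, level with it; the furniture and walls round the work are solid. World frame = base frame: x ahead of the robot, y to its left, z up, the work surface at z = 0. Lengths are in mm, angles in rad, forces in N, time in s.
With the tool pointing down it reaches from about 350 to 875 mm from the base axis. Payload 4.2 kg.
Tool frame: the origin (TCP) lies midway between the tips of the shut fingers; the grasp point (between the pads) lies 19 mm behind it; z points along the fingers, y is the line along which they close (so a half turn about z gives the same grasp; the last joint's range is limited). The gripper opens to 85 mm and grips with 20 to 120 N. Pads are 22 mm wide; open, the fingers measure 114 mm over their backs; the gripper's body (76 mm by 85 mm) begins 54 mm behind the grasp point. The pads swing forward as they close: fully open they stand 13 mm farther back than shut.
Start: joints at [-0.96, 0.385, 0.008, 0, -1.194, -0.259], TCP at [215.382, -586.694, 231.312] pointing down, gripper open.
Joint ranges: [-3.14, 3.14], [-1.21, 2.06], [-1.07, 1.41], [-3.16, 2.05], [-2.99, -0.16], [-3.1, 3.1]. Speed limits (rad/s): [2.79, 2.79, 3.14, 3.14, 3.14, 3.14].

## Interface

Orientations are given as a unit quaternion [x, y, z, w].
In Python, from bench import read_state, get_image, job_done gives the robot as it stands.
- The arm moves only by the tool servo_tool, never from a script. Its arguments are lists of equal length, an entry for each row: "rotation": the turn, a rotation vector about the world's x, y, z scaled (see below), a list of three; "slide": the shift along the world's x, y, z scaled (see below), a list of three; "grip": the opening, from -1 (shut) to 1 (fully open). In form: {"rotation": [[rx, ry, rz], ...], "slide": [[tx, ty, tz], ...], "grip": [grip, ...]}. A call has 1 to 8 rows; each row is the pose to reach, as a shift and turn from the pose commanded when the call began, turning the shorter way round; what a row does not reach only later rows make up. The controller multiplies each number of a shift by 0.2 m and each number of a turn by 360 degrees. A row lasts 1/8 s, in which the tool goes at most 62.5 mm and 10.7 degrees, less where a joint would pass 70% of its speed; a pose out of reach is approached as far as the arm can. A call with a number of a shift or a turn outside -1 to 1 is refused whole. A call with a gripper value outside its range is refused whole. The fingers move at their own pace and stop on an object; the grip force is fixed at half the most. Time passes only in rows, so rows that repeat a pose let the fingers close. It gives the time, the measured TCP pose, the force, the opening and the grip force at its end, in the units of the state.
- read_state(): the state, without advancing time (a new reading comes with each control period).
- get_image(name): name is "side" or "top" or "wrist"; returns a dict with "image" (420x560x3 uint8, red, green, blue), "depth" (420x560 float32, mm along the optical axis (not along the pixel's ray), 0 where there is no reading), "camera_matrix" (3x3 intrinsics, pixels), "rvec" (rotation vector, rad) and "tvec" (3), from world to camera coordinates, as OpenCV has them; the wrist camera has in their place "hand_eye" (4x4, takes a point from camera to tool coordinates, whose origin is the TCP and whose axes are the flange's). Camera axes: x right, y down, z forward; pixel columns grow to the right and rows downward; lengths in mm; the calibration is good to about 2 mm. A picture is of the moment at which its call begins: read the wrist's pose just before it.
- job_done(): hands the job in; it is judged then, once.
The state is a dict: "clock": time; "joints": joint angles; "joint_vel": joint speeds; "joint_efforts": joint torques, N m; "position": TCP position; "ee_rot": TCP orientation; "contact_force": force on the tool from outside, world axes, zero at the start; "wrist_torque": the same for the moment, N m; "gripper_width": finger opening in mm; "grasp_force": force on a finger pad.
Only numpy, scipy, OpenCV 4.12 (cv2) and the standard library are available. Lean on these libraries where they do the work, as an engineer would, in place of code of your own. Each camera call takes 0.05 s, during which the arm holds its last target. There are 200 camera calls.

## Working session

There is one attempt and no reset: what is moved stays moved. The work goes in short steps, Python scripts to look and compute and a tool call to move; the robot and the scene stay as the last step left them, time stands still between calls to the robot, and variables do not carry over. Pictures are saved under pics/ and viewed, at most 10 in all, crops included, and the job is handed in when it is done.

Besides the shell and the picture viewer there is one more tool, called after "Request:" as name(argument=value, ...) on one line, values as JSON. servo_tool: Moves the arm, as the interface text tells. Shifts and turns lie within -1 to 1; 1 stands for 0.2 m of shift or 360 degrees of turn. Its arguments: {"type":"object","properties":{"rotation":{"type":"array","items":{"type":"array","items":{"type":"number","minimum":-1,"maximum":1}}},"slide":{"type":"array","items":{"type":"array","items":{"type":"number","minimum":-1,"maximum":1}}},"grip":{"type":"array","items":{"type":"number"}}},"required":["rotation","slide","grip"]}

```bash
mkdir -p pics; cat > h.py <<'E'
import numpy as np, cv2
from bench import read_state, get_image, job_done
from scipy.spatial.transform import Rotation as R
def save(n,g,crop=None,s=1):
    im=g["image"][:,:,::-1]
    if crop: a,b,c,d=crop; im=im[b:d,a:c]
    cv2.imwrite("pics/"+n,cv2.resize(im,None,fx=s,fy=s,interpolation=cv2.INTER_CUBIC))
def cloud(g):
    K=np.array(g["camera_matrix"]);d=g["depth"];v,u=np.indices(d.shape)
    P=np.stack([(u-K[0,2])/K[0,0]*d,(v-K[1,2])/K[1,1]*d,d],-1)
    Rm=cv2.Rodrigues(np.array(g["rvec"],float))[0]
    return (P-np.array(g["tvec"]).ravel())@Rm
E
python3 - <<'E'
from h import *
import pickle
for n in("top","side"):
    g=get_image(n); save(n+".png",g,s=1.4); pickle.dump(g,open(n+".pkl","wb"))
print(read_state())
E
```

```text
{'clock': 0.1, 'joints': array([-9.60402391e-01,  3.85519612e-01,  6.80643129e-03, -4.46770155e-04,
       -1.19399459e+00, -2.58612870e-01]), 'joint_vel': array([-0.00017124, -0.00085417,  0.00331919,  0.00264785, -0.00161145,
       -0.00145378]), 'joint_efforts': array([-1.84786654e-04, -3.93319523e+01,  1.88929850e+01,  4.19808358e+00,
       -2.61054418e-03,  1.24995847e-05]), 'position': array([ 215.21655807, -586.24430952,  230.32229763]), 'ee_rot': array([-1.74903794e-01,  9.84585043e-01,  9.54322317e-04, -2.13979564e-04]), 'contact_force': array([0.26361479, 0.97164164, 0.65287528]), 'wrist_torque': array([-0.08289519, -0.01259729,  0.04353385]), 'grasp_force': 0.0, 'gripper_width': 85.23185270509167}
```

View pics/top.png

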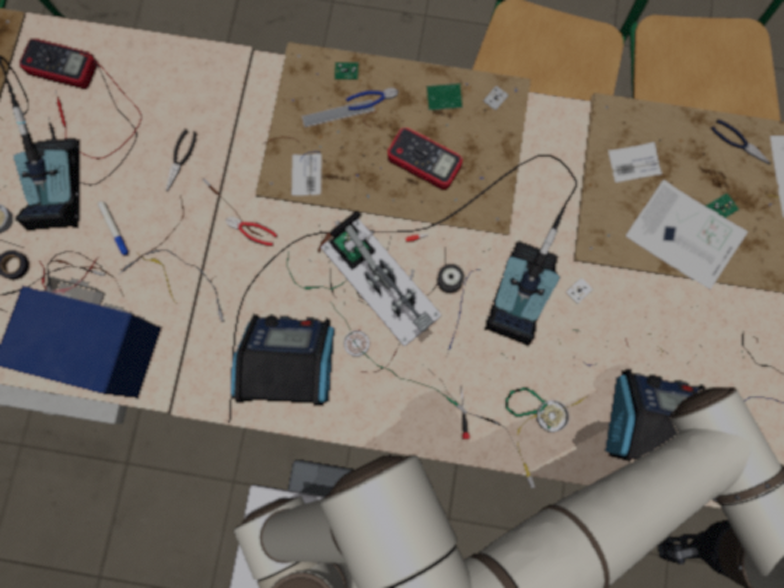

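View pics/side.png

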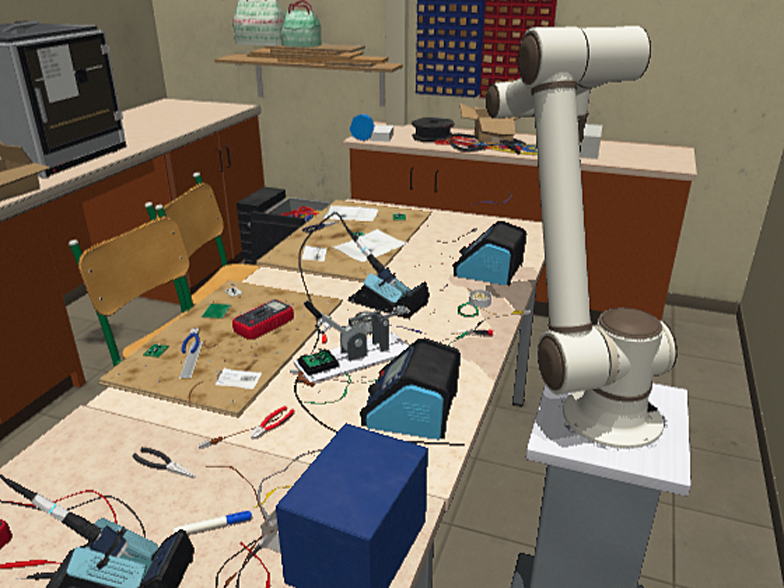

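The top picture shows the press at about (380,280): crossbar near (345,222), thumb plate near (424,328). A soldering station stands at (285,360), the spool at (450,278) and a tin at (357,343).

```bash
python3 - <<'E'
from h import *
import pickle
g=pickle.load(open("top.pkl","rb")); P=cloud(g)
save("topc.png",g,(210,140,340,255),6)
f=lambda u,v:P[int(round(v/1.4)),int(round(u/1.4))].round(0)
for n,p in dict(cross=(345,222),thumb=(424,328),c1=(322,237),c2=(355,212),bR=(438,312),bB=(403,344),station=(285,330),station2=(320,340),spool=(450,278),tin=(357,343),iron=(530,270)).items(): print(n,f(*p))
# fit base: points with z 8..16 near press
q=P.reshape(-1,3); c=f(380,280)[:2]
m=(q[:,2]>7)&(q[:,2]<17)&(np.linalg.norm(q[:,:2]-c,axis=1)<170)
print(c,m.sum(),cv2.minAreaRect(q[m][:,:2].astype(np.float32)))
m=(q[:,2]>60)&(np.linalg.norm(q[:,:2]-c,axis=1)<200)
from scipy.ndimage import label
H=(P[:,:,2]>60)&(np.linalg.norm(P[:,:,:2]-c,axis=2)<260)
L,n=label(H)
for i in range(1,n+1):
    s=P[L==i]
    if len(s)>8: print(len(s),s.min(0).round(),s.max(0).round(),s.mean(0).round())
E
```

```text
cross [654.  54. 161.]
thumb [ 494. -124.  100.]
c1 [663. 115.   7.]
c2 [678.  37. 165.]
bR [ 544. -148.   14.]
bB [468. -89.   9.]
station [448. 136.  84.]
station2 [438.  63. 109.]
spool [ 610. -159.   41.]
tin [457.   4.  -0.]
iron [ 636. -307.  108.]
[584. -21.] 2347 ((593.6466064453125, -22.5382080078125), (320.2951965332031, 314.2336730957031), 39.1610107421875)
992 [ 488. -140.   60.] [681.  79. 173.] [588. -24. 111.]
83 [ 604. -279.   60.] [ 661. -262.   82.] [ 631. -271.   67.]
2193 [332.  36.  60.] [478. 199. 145.] [410. 101. 110.]
85 [ 523. -275.   60.] [ 550. -245.   75.] [ 536. -261.   67.]
```

View pics/topc.png

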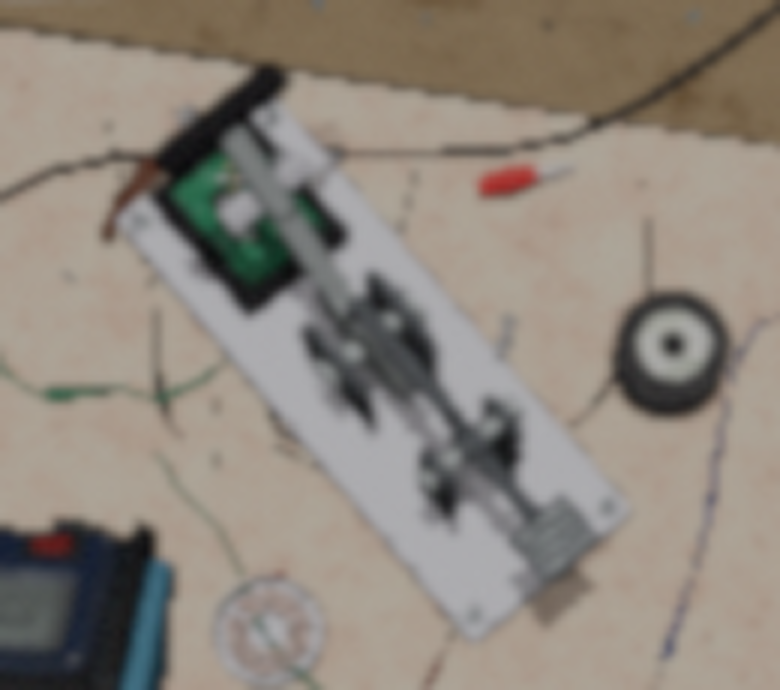

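The crop shows the thumb plate centred at (555,535), the crossbar running from (165,165) to (272,78), and base corners at (475,637), (632,510) and (120,212).

```bash
python3 - <<'E'
from h import *
import pickle
g=pickle.load(open("top.pkl","rb")); P=cloud(g)
K=np.array(g["camera_matrix"]);Rm=cv2.Rodrigues(np.array(g["rvec"],float))[0];t=np.array(g["tvec"]).ravel()
def atz(x,y,z):
    u=210+(x+.5)/6-.5;v=140+(y+.5)/6-.5
    d=Rm.T@np.linalg.solve(K,[u,v,1]);o=-Rm.T@t
    return (o+d*(z-o[2])/d[2])
A,B,C=atz(475,637,12),atz(632,510,12),atz(120,212,12)
print(A,B,C,np.linalg.norm(A-B),np.linalg.norm(A-C))
o=(B+C)/2; ay=(C-A)/np.linalg.norm(C-A); print("origin",o,"y",ay, np.degrees(np.arctan2(ay[1],ay[0])))
th=atz(555,535,100); w=atz(218,122,160)
print("thumb",th,(th-o)@ay,"expect -130"); 
ax=np.array([ay[1],-ay[0],0])
print("thumb x",(th-o)@ax,"cross",w,(w-o)@ay,(w-o)@ax)
# depth-based: points in press frame
q=P.reshape(-1,3); xy=np.stack([(q-o)@ax,(q-o)@ay,q[:,2]],1)
m=(abs(xy[:,0])<50)&(abs(xy[:,1])<170)&(q[:,2]>85)
for lo,hi in((-170,-112),(-112,-60),(-60,-25),(-25,25),(25,70),(70,125)):
    s=xy[m&(xy[:,1]>=lo)&(xy[:,1]<hi)]; 
    if len(s): print(lo,hi,len(s),s.min(0).round(),s.max(0).round(),np.median(s,0).round())
s=q[m&(xy[:,1]<-112)&(q[:,2]>92)];print("thumb mean",s.mean(0),len(s))
E
```

```text
[468.67186685 -90.79996585  12.        ] [ 540.51252563 -154.32498527   12.        ] [644.32357506 111.89208608  12.        ] 95.8984272325013 268.211838872274
origin [592.41805034 -21.21644959  12.        ] y [0.65489916 0.75571628 0.        ] 49.08799576062597
thumb [ 507.83241436 -119.07439585  100.        ] -129.34790470401256 expect -130
thumb x 0.16434509746357825 cross [652.43552584  53.79078959 160.        ] 95.98958577299605 -3.765994949856938
-170 -112 132 [ -16. -145.   93.] [  16. -113.  106.] [   0. -130.  100.]
-112 -60 162 [ -27. -112.   85.] [ 28. -62. 108.] [ -1. -76.  96.]
-60 -25 48 [ -5. -59.  85.] [  4. -25. 118.] [ -1. -41. 110.]
-25 25 78 [ -6. -24.  85.] [ 18.  24. 118.] [ -2.  -4. 107.]
25 70 136 [-23.  25.  88.] [ 22.  70. 144.] [ -2.  56. 119.]
70 125 243 [-36.  70. 105.] [ 34. 105. 173.] [ -2.  91. 163.]
thumb mean [ 507.52832577 -119.56542575   99.56384931] 132
```

Request:
servo_tool(rotation=[[0, 0, 0.02], [0, 0, 0.04], [0, 0, 0.06], [0, 0, 0.08], [0, 0, 0.08], [0, 0, 0.08]], slide=[[0.1, 0.17, 0.05], [0.2, 0.34, 0.1], [0.31, 0.5, 0.15], [0.42, 0.67, 0.15], [0.52, 0.83, 0.15], [0.625, 1, 0.15]], grip=[-1, -1, -1, -1, -1, -1])

```text
clock: 0.85
position: [340.7, -385.4, 260.9]
ee_rot: [-0.414, 0.91, 0.0, -0.0]
contact_force: [0.6, -0.4, -0.0]
gripper_width: -0.4
grasp_force: 0.0
```

Request:
servo_tool(rotation=[[0, 0, 0], [0, 0, 0], [0, 0, 0], [0, 0, 0], [0, 0, 0], [0, 0, 0]], slide=[[0.1, 0.17, 0], [0.2, 0.34, 0], [0.31, 0.5, 0], [0.42, 0.67, 0], [0.52, 0.83, 0], [0.625, 1, 0]], grip=[-1, -1, -1, -1, -1, -1])

```text
clock: 1.6
position: [465.6, -185.5, 261.0]
ee_rot: [-0.414, 0.91, 0.0, -0.0]
contact_force: [0.1, -0.7, 0.2]
gripper_width: -0.0
grasp_force: 0.0
```

Request:
servo_tool(rotation=[[0, 0, 0], [0, 0, 0], [0, 0, 0], [0, 0, 0], [0, 0, 0], [0, 0, 0]], slide=[[0.1, 0.16, 0], [0.2, 0.32, 0], [0.2, 0.32, -0.18], [0.2, 0.32, -0.36], [0.2, 0.32, -0.55], [0.2, 0.32, -0.55]], grip=[-1, -1, -1, -1, -1, -1])

```text
clock: 2.35
position: [502.9, -122.7, 148.5]
ee_rot: [-0.414, 0.91, 0.002, -0.004]
contact_force: [-0.5, 1.3, 0.5]
gripper_width: -0.1
grasp_force: 0.0
```

```bash
python3 - <<'E'
from h import *
s=read_state();g=get_image("wrist");save("w1.png",g,s=1.3)
T=np.array(g["hand_eye"]);K=np.array(g["camera_matrix"]);print(s["position"],s["clock"])
Q=R.from_quat(s["ee_rot"]).as_matrix()
# project thumb estimate & TCP
for p in([507.5,-119.3,100],s["position"],[592.4,-21.2,100]):
    c=np.linalg.inv(T)@np.r_[Q.T@(np.array(p)-s["position"]),1]; u=K@c[:3]; print(u[:2]/u[2]*1.3,c[2])
d=g["depth"];v,u=np.indices(d.shape)
c=np.stack([(u-K[0,2])/K[0,0]*d,(v-K[1,2])/K[1,1]*d,d],-1)
w=((c@T[:3,:3].T+T[:3,3])@Q.T+s["position"])[d>0]
r=w-[592.4,-21.2,0];a=np.radians(49.1);py=r[:,0]*np.cos(a)+r[:,1]*np.sin(a);px=r[:,0]*np.sin(a)-r[:,1]*np.cos(a)
m=(abs(px)<25)&(py<-110)&(py>-155)&(w[:,2]>92)&(w[:,2]<108)
print(m.sum(),px[m].min(),px[m].max(),py[m].min(),py[m].max(),np.median(w[m][:,2]))
E
```

```text
[ 502.94971704 -122.66655092  148.45163141] 2.35
[366.91242399 323.03837464] 207.63975616003583
[369.80878307 363.20138075] 159.77114485305444
[368.73819891 543.75738516] 246.59995646805055
2190 -16.126825264034586 15.735327617506748 -144.94383678261497 -117.2826790425137 100.48354658507905
```

View pics/w1.png

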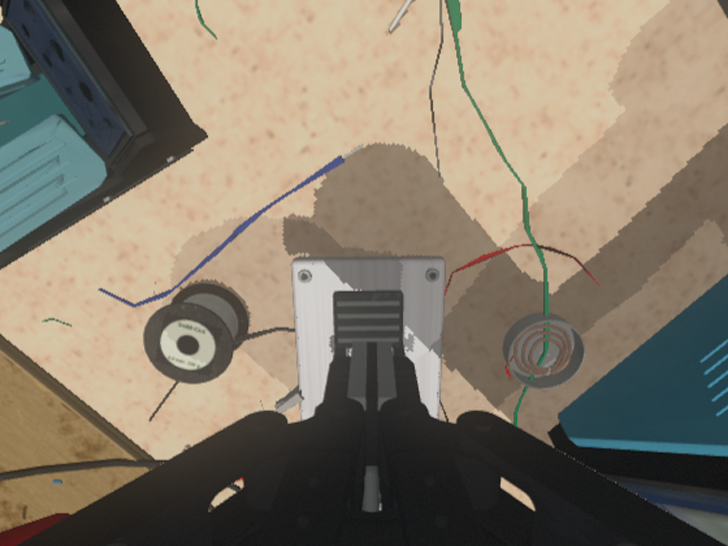

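The plate lies right under the fingertips: centre x 0, y -131 and z 100.5 in the press frame.

Request:
servo_tool(rotation=[[0, 0, 0], [0, 0, 0], [0, 0, 0], [0, 0, 0], [0, 0, 0], [0, 0, 0], [0, 0, 0], [0, 0, 0]], slide=[[0, 0, -0.1], [0, 0, -0.2], [0, 0, -0.24], [0, 0, -0.26], [0, 0, -0.28], [0, 0, -0.3], [0, 0, -0.32], [0, 0, -0.32]], grip=[-1, -1, -1, -1, -1, -1, -1, -1])

```text
clock: 3.4
position: [505.7, -122.8, 87.2]
ee_rot: [-0.414, 0.91, -0.0, 0.0]
contact_force: [-0.5, -2.1, 2.5]
gripper_width: 0.2
grasp_force: 1.1
```

Request:
servo_tool(rotation=[[0, 0, 0], [0, 0, 0], [0, 0, 0], [0, 0, 0], [0, 0, 0]], slide=[[0, 0, -0.01], [0, 0, -0.02], [0, 0, -0.025], [0, 0, -0.025], [0, 0, -0.025]], grip=[-1, -1, -1, -1, -1])

```text
clock: 4.03
position: [505.7, -122.5, 82.3]
ee_rot: [-0.414, 0.91, -0.0, 0.0]
contact_force: [0.7, 0.4, 3.6]
gripper_width: 0.3
grasp_force: 0.9
```

Request:
servo_tool(rotation=[[0, 0, 0], [0, 0, 0], [0, 0, 0], [0, 0, 0], [0, 0, 0], [0, 0, 0]], slide=[[0, 0, 0.1], [0, 0, 0.3], [0, 0, 0.5], [0, 0, 0.7], [0, 0, 0.7], [0, 0, 0.7]], grip=[-1, -1, -1, -1, -1, -1])

```text
clock: 4.78
position: [504.3, -122.3, 221.1]
ee_rot: [-0.414, 0.91, 0.001, -0.001]
contact_force: [-0.4, -0.2, 0.1]
gripper_width: -0.4
grasp_force: 0.0
```

```bash
cat >> h.py <<'E'
def wristpts():
    s=read_state();g=get_image("wrist")
    T=np.array(g["hand_eye"]);K=np.array(g["camera_matrix"]);Q=R.from_quat(s["ee_rot"]).as_matrix()
    d=g["depth"];v,u=np.indices(d.shape)
    c=np.stack([(u-K[0,2])/K[0,0]*d,(v-K[1,2])/K[1,1]*d,d],-1)
    return g,topress(((c@T[:3,:3].T+T[:3,3])@Q.T+s["position"])[d>0])
def topress(w):
    r=w-[592.4,-21.2,0];a=np.radians(49.1)
    return np.stack([r[...,0]*np.sin(a)-r[...,1]*np.cos(a),r[...,0]*np.cos(a)+r[...,1]*np.sin(a),w[...,2]],-1)
E
python3 - <<'E'
from h import *
for n,p in(("wrist",wristpts()[1]),("top",topress(cloud(get_image("top")).reshape(-1,3)))):
    m=(abs(p[:,0])<14)&(p[:,1]<-118)&(p[:,1]>-143)&(p[:,2]>65)&(p[:,2]<110)
    print(n,m.sum()); 
    if m.sum()>5: k=np.polyfit(p[m][:,1],p[m][:,2],1); print(k,"tilt",np.arctan(k[0]),"z@-130",np.polyval(k,-130))
    m=(abs(p[:,0])<38)&(p[:,1]>75)&(p[:,1]<120)&(p[:,2]>140)&(p[:,2]<180)
    if m.sum(): print("bar",p[m].min(0),p[m].max(0),np.median(p[m],0))
print(read_state()["position"])
E
```

```text
wrist 1035
[  0.35585142 127.25414462] tilt 0.34187812399535367 z@-130 80.99346020414757
top 58
[  0.31302196 120.62579184] tilt 0.30336032148992187 z@-130 79.93293681870563
bar [-20.80563646  85.224184   153.7824667 ] [ 33.0973297  103.63565933 170.62359003] [  8.06759224  94.33486461 164.95663542]
[ 504.24671135 -122.48802436  220.53763198]
```

The pawl is released (plate z 81, tilt about 0.34 rad). Next I move above the crossbar.

Request:
servo_tool(rotation=[[0, 0, 0], [0, 0, 0], [0, 0, 0], [0, 0, 0], [0, 0, 0], [0, 0, 0], [0, 0, 0], [0, 0, 0]], slide=[[0.12, 0.14, 0], [0.25, 0.29, 0], [0.37, 0.43, 0], [0.5, 0.58, 0], [0.62, 0.72, 0], [0.75, 0.87, 0], [0.75, 0.87, -0.1], [0.75, 0.87, -0.1]], grip=[-1, -1, -1, -1, -1, -1, -1, -1])

```text
clock: 5.88
position: [653.7, 51.4, 198.4]
ee_rot: [-0.414, 0.91, 0.001, -0.004]
contact_force: [-0.0, -0.5, 0.4]
gripper_width: 0.1
grasp_force: 0.0
```

```bash
python3 - <<'E'
from h import *
g,p=wristpts(); save("w2.png",g)
m=(abs(p[:,0])<36)&(abs(p[:,0])>12)&(p[:,1]>75)&(p[:,1]<125)&(p[:,2]>140)&(p[:,2]<180)
print("bar",m.sum(),np.percentile(p[m],[2,50,98],axis=0) if m.sum() else 0)
print(topress(read_state()["position"]))
E
```

```text
bar 2265 [[-34.56537885  88.59095575 157.87302665]
 [-13.45892328  93.38441748 165.69876037]
 [ 32.09521708 102.27513741 167.8184433 ]]
[ -0.37641422  95.27086716 200.20743412]
```

View pics/w2.png

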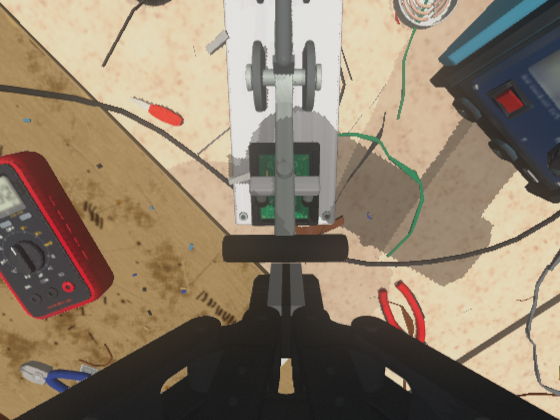

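The wrist picture shows the crossbar at row 248, columns 222–348, centred under the fingertips, with the nest and board below. I push it along its arc.

Request:
servo_tool(rotation=[[0, 0, 0], [0, 0, 0], [0, 0, 0], [0, 0, 0], [0, 0, 0], [0, 0, 0], [0, 0, 0], [0, 0, 0]], slide=[[0, 0, -0.16], [0.033, 0.038, -0.23], [0.061, 0.07, -0.285], [0.085, 0.098, -0.345], [0.105, 0.121, -0.407], [0.12, 0.139, -0.473], [0.132, 0.152, -0.541], [0.132, 0.152, -0.541]], grip=[-1, -1, -1, -1, -1, -1, -1, -1])

```text
clock: 6.92
position: [679.6, 80.8, 91.1]
ee_rot: [-0.414, 0.91, 0.001, -0.004]
contact_force: [0.0, -0.3, 0.0]
gripper_width: 0.0
grasp_force: 0.0
```

```bash
python3 - <<'E'
from h import *
g,p=wristpts(); save("w3.png",g)
m=(abs(p[:,0])<36)&(abs(p[:,0])>16)&(p[:,1]>115)&(p[:,1]<155)&(p[:,2]>60)&(p[:,2]<120)
print("bar",m.sum(),np.percentile(p[m],[2,50,98],axis=0) if m.sum() else 0)
print(topress(read_state()["position"]))
E
```

```text
bar 2490 [[-34.86926217 129.24463912  81.706824  ]
 [-17.44149283 133.60349744  89.00326822]
 [ 32.04484289 142.46822962  91.16123028]]
[ -0.68535275 134.24173774  91.88360798]
```

View pics/w3.png

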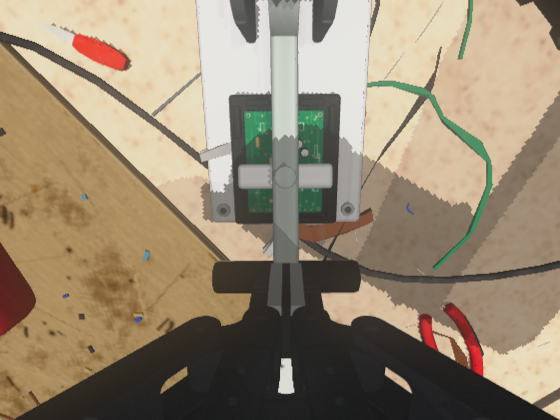

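The bar followed and is now at about z 90, still centred under the tips. I finish the push slowly.

Request:
servo_tool(rotation=[[0, 0, 0], [0, 0, 0], [0, 0, 0], [0, 0, 0], [0, 0, 0], [0, 0, 0], [0, 0, 0]], slide=[[0.005, 0.005, -0.03], [0.01, 0.01, -0.06], [0.01, 0.01, -0.09], [0.01, 0.01, -0.11], [0.01, 0.01, -0.125], [0.01, 0.01, -0.135], [0.01, 0.01, -0.135]], grip=[-1, -1, -1, -1, -1, -1, -1])

```text
clock: 7.85
position: [683.9, 83.8, 67.0]
ee_rot: [-0.414, 0.91, -0.0, 0.0]
contact_force: [-0.1, -0.4, 1.2]
gripper_width: 0.1
grasp_force: 0.5
```

Request:
servo_tool(rotation=[[0, 0, 0], [0, 0, 0], [0, 0, 0], [0, 0, 0]], slide=[[0, 0, -0.005], [0, 0, -0.01], [0, 0, -0.012], [0, 0, -0.012]], grip=[-1, -1, -1, -1])

```text
clock: 8.35
position: [684.1, 83.7, 66.7]
ee_rot: [-0.415, 0.91, -0.0, 0.001]
contact_force: [-2.8, 0.3, 8.6]
gripper_width: 0.4
grasp_force: 4.0
```

The force rose to 8.6 N, so the foot is on the board. I retreat upward and check.

Request:
servo_tool(rotation=[[0, 0, 0], [0, 0, 0], [0, 0, 0], [0, 0, 0], [0, 0, 0], [0, 0, 0]], slide=[[0, 0, 0.05], [0, 0, 0.15], [0, 0, 0.35], [0, 0, 0.5], [0, 0, 0.5], [0, 0, 0.5]], grip=[-1, -1, -1, -1, -1, -1])

```text
clock: 9.1
position: [682.9, 83.4, 163.6]
ee_rot: [-0.414, 0.91, 0.0, -0.001]
contact_force: [-0.9, 0.1, -1.3]
gripper_width: -0.1
grasp_force: 0.0
```

```bash
python3 - <<'E'
from h import *
g,p=wristpts()
m=(abs(p[:,0])<36)&(p[:,1]>115)&(p[:,1]<155)&(p[:,2]>45)&(p[:,2]<120)
print("bar",np.percentile(p[m],[2,50,98],axis=0))
p=topress(cloud(get_image("top")).reshape(-1,3))
m=(abs(p[:,0])<14)&(p[:,1]<-118)&(p[:,1]>-143)&(p[:,2]>65)&(p[:,2]<110)
print("plate",np.median(p[m],0),m.sum()); save("side2.png",get_image("side"),(190,190,340,300),5)
E
```

```text
bar [[-34.02674775 116.93382141  60.01688355]
 [ -1.0701009  136.08269887  65.4863969 ]
 [ 31.47404958 145.97291136  67.70996825]]
plate [   0.40647237 -130.73493941   80.12552085] 96
```

View pics/side2.png

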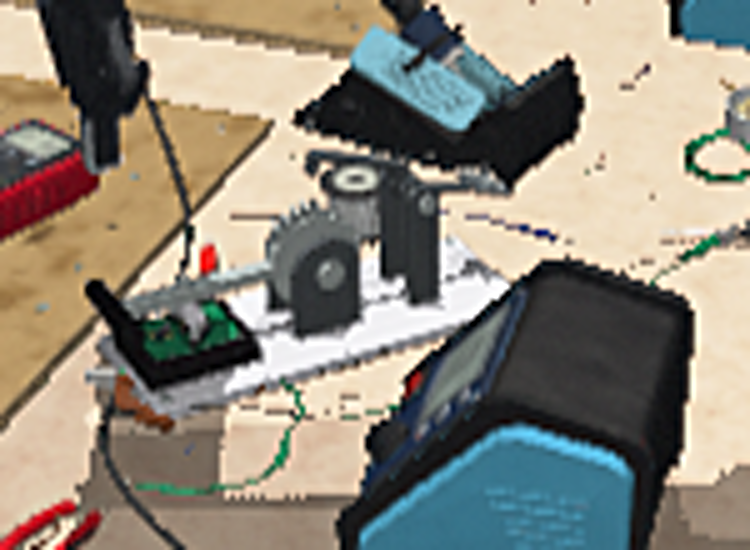

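The side picture shows the arm level with its foot on the board at (190,325). The pawl hook is raised at (320,160), and the gripper is clear at (100,150).

```bash
python3 -c "
from bench import job_done;print(job_done())"
```

```text
the job is handed in; nothing more can be done
None
```

I handed the job in at about 9 s: by camera the pawl is released (about 0.34 rad), the arm is level with its foot on the board in its nest, and the gripper is clear. I saw nothing lying around disturbed; the hand-in returned no verdict.

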